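Weigh a lopsided boom arm on a small pan

TASK

Put the boom arm on the scale to weigh it: it must lie level on the small raised pan alone, right side up, balanced and let go. Its ballast is hidden inside the tube, so its balance point cannot be seen; low trial lifts and a shifted grip will find it. Lift the arm clear and carry it over level, never letting it tip or swing down steeply (more than about 20 degrees), and leave the other things on the bench where they are.

Things in the scene. Friction and masses are not known exactly. Their poses are not given: they have to be found in the camera images.
- boom: boom arm lying flat on the bench: straight rectangular aluminium tube, 24 mm wide (x), 28 mm high (z), 280 mm long, with a grey clamp head at its +y end. Origin on the flush underside, at half length; the arm lies along its own y axis, roughly left-right. Mass about 0.65 to 0.72 kg, mostly ballast fixed inside the tube, elsewhere each time: the balance point lies anywhere from y = -85 to +75 mm
- boom_head (a point): centre of the underside of the arm's clamp head, at y = +147 mm of the arm. Head 36 mm long (y = +129 to +165), 44 mm wide, 28 mm high, with a round black knob of 22 mm diameter on top, to 45 mm above the underside
- boom_tail (a point): tip of the arm's other end at its underside, y = -155 mm: a thin black plug; the bare tube runs from here to the head. Held off its balance point, the arm turns the gripper and may pivot between the fingers; the moment on the gripper is weight times the distance from grip to balance point
- scale: compact white bench scale standing fixed on the bench, housing 120 x 104 mm and 42 mm high, dark display strip toward its -x side; a 18 mm post carries a small round steel pan. Origin under the middle of the scale on the bench; z up
- pan_top (a point): centre of the pan's flat upper face, 80 mm above the bench; the pan is a fixed steel disc of 32 mm diameter and 6 mm thick, with nothing higher on the scale, so the arm stays on it only if its balance point is over the disc (within about 12 mm of the centre)
- beaker_50: small clear glass beaker, 46 mm across and 58 mm high, standing; bystander, loose; origin at the centre of its underside
- petri_stack: stack of clear round dishes, 90 mm across and 47 mm high; bystander, loose; origin at the centre of its underside
- marker_red: felt marker lying flat, 122 mm long along its y, 15 mm thick; bystander, loose; origin at the centre of its underside
- stir_bar: small white rod, 40 mm long along its y and 10 mm thick, lying flat; bystander, loose; origin at the centre of its underside
- tube_a: capped plastic tube lying flat, 110 mm long along its y, 17 mm thick; bystander, loose; origin at the centre of its underside
- label_tape_white: roll of white tape lying flat, 70 mm across, 19 mm high; bystander, loose; origin at the centre of its underside

How it is judged:
By the outcome, as a careful person would: the job done as asked, in the order asked, and still so for the second after the job is handed in, with the robot touching nothing.
It also fails if it takes over 72 s, if anything falls off the work surface, if the arm or the gripper's body presses on something with over 40 N, if the wrist force passes 120 N, or if a joint passes its speed limit or range.

ROBOT

A 6-joint arm with a two-finger parallel gripper is mounted at the origin on a cart in front of the work surface, level with it; the furniture and walls round the work are solid. World frame = base frame: x ahead of the robot, y to its left, z up, the work surface at z = 0. Lengths are in m, angles in rad, forces in N, time in s.
With the tool pointing down it reaches from about 0.35 to 0.975 m from the base axis. Payload 4.9 kg.
Tool frame: the origin (TCP) lies midway between the tips of the shut fingers; the grasp point (between the pads) lies 19 mm behind it; z points along the fingers, y is the direction in which the jaws open and shut (so a half turn about z gives the same grasp; the last joint's range is limited). The gripper opens to 85 mm and grips with 20 to 120 N. Pads are 22 mm wide; open, the fingers measure 114 mm over their backs; the gripper's body (76 mm by 85 mm) begins 54 mm behind the grasp point. The pads swing forward as they close: fully open they stand 13 mm farther back than shut.
Start: joints at [1.077, 0.053, 1.613, -0, 1.476, -0.119], TCP at [0.229, 0.582, 0.231] pointing down, gripper open.
Joint ranges: [-3.01, 3.01], [-1.01, 2.22], [0.06, 2.58], [-1.02, 4.17], [0.09, 2.62], [-3.14, 3.14]. Speed limits (rad/s): [2.57, 2.57, 3.14, 3.14, 3.14, 3.14].

INTERFACE

Orientations are given as a unit quaternion [w, x, y, z].
In Python, from plant import * gives the robot as it stands.
- The arm moves only by the tool step_arm, never from a script. Its argument "rows" is a list of rows, each an object of numbers: "claw": the closure, from -1 (fully open) to 1 (shut), so that 0 is half open; "x", "y", "z": the shift along the tool's x, y, z scaled (see below); "wx", "wy", "wz": the turn, a rotation vector about the tool's x, y, z scaled (see below). A call has exactly 8 rows; each row is the pose to reach, as a shift and turn from the pose commanded when the call began, along the tool's axes at that moment; what a row does not reach only later rows make up. The controller multiplies each number of a shift by 0.1 m and each number of a turn by 2 rad. A row lasts 1/8 s, in which the tool goes at most 62.5 mm and 10.7 degrees, less where a joint would pass 70% of its speed; a pose out of reach is approached as far as the arm can. A call with a number of a shift or a turn outside -1 to 1 is refused whole. A call with a gripper value outside its range is refused whole. The fingers move at their own pace and stop on an object; the grip force is fixed at half the most. Time passes only in rows, so rows that repeat a pose let the fingers close, or fill a call up. It gives the time, the measured TCP pose, the force and the opening at its end, in the units of the state.
- state(): the state, without advancing time (a new reading comes with each control period).
- grab_frame(name): name is "scene" or "top" or "wrist"; returns the picture (420x560x3 uint8, red, green, blue); there is no depth.
- get_calibration(name): a dict with "fov_y" (degrees; the focal length in pixels is half the picture's height over the tangent of half this angle, whatever the lens; pixels are square), "cx", "cy" (the principal point, pixels), "k1" (the pictures are not rectified: a ray, as slopes to the right and down, at radius r is drawn at 1 + k1 r^2 times it, then the intrinsics apply), "T" (4x4, takes a point from camera to world coordinates); the wrist camera has in their place "tool_from_camera" (4x4, takes a point from camera to tool coordinates, whose origin is the TCP and whose axes are the flange's). Camera axes: x right, y down, z forward; pixel columns grow to the right and rows downward; lengths in m; the calibration is good to about 2 mm. A picture is of the moment at which its call begins: read the wrist's pose just before it. get_calibration takes no time and is no camera call.
- job_done(): hands the job in, once; it reports no verdict.
The state is a dict: "time": time; "joint_pos": joint angles; "joint_vel": joint speeds; "joint_efforts": joint torques, N m; "tool_pos": TCP position; "tool_rot": TCP orientation; "contact_force": force on the tool from outside, world axes, zero at the start; "ft_torque": the same for the moment, N m; "gripper_width": opening from 0.0 (shut) to 1.0 (fully open).
Only numpy, scipy, OpenCV 4.12 (cv2) and the standard library are available. Lean on these libraries where they do the work, as an engineer would, in place of code of your own. Each camera call takes 0.05 s, during which the arm holds its last target.

## Working session

There is one attempt and no reset: what is moved stays moved. The work goes in short steps, Python scripts to look and compute and a tool call to move; the robot and the scene stay as the last step left them, time stands still between calls to the robot, and variables do not carry over. Pictures are saved under pics/ and viewed, and the job is handed in when it is done.

Besides the shell and the picture viewer there is one more tool, called after "Request:" by a JSON object that holds its "fn" and its "kwargs", one argument or row to a line. step_arm: Moves the arm, as the interface text tells. Shifts and turns lie within -1 to 1; 1 stands for 0.1 m of shift or 2 rad of turn. Its arguments: {"type":"object","properties":{"rows":{"type":"array"}},"required":["rows"]}

```bash
ls; mkdir -p pics; python3 - <<'E'
from plant import *
import cv2
for n in ["scene","top"]:
    im=grab_frame(n); cv2.imwrite(f"pics/{n}0.png",im[:,:,::-1]); print(n,get_calibration(n))
print(get_calibration("wrist"))
print(state())
E
```

```text
pics
scene {'fov_y': 42.02333726980711, 'cx': 272.66392448874694, 'cy': 215.09062647636614, 'k1': -0.10258930367710546, 'T': array([[ 0.89502748, -0.34090451,  0.28759335,  0.05401245],
       [-0.4460014 , -0.67985971,  0.58212844, -0.94172639],
       [-0.00292708, -0.64928799, -0.76053701,  1.29837126],
       [ 0.        ,  0.        ,  0.        ,  1.        ]])}
top {'fov_y': 42.224018216626746, 'cx': 283.1145794079142, 'cy': 207.95410183177842, 'k1': 0.042912718049425876, 'T': array([[-0.01562991, -0.98563509,  0.16816414,  0.24524642],
       [-0.99957092,  0.01956941,  0.02179479, -0.03057791],
       [-0.02477258, -0.16775133, -0.98551804,  1.54812683],
       [ 0.        ,  0.        ,  0.        ,  1.        ]])}
{'fov_y': 62.92492022850897, 'cx': 275.95540164855277, 'cy': 217.05971120098067, 'k1': -0.0328024436688839, 'tool_from_camera': array([[ 5.28272533e-05, -9.54460069e-01, -2.98338691e-01,
         7.75751802e-02],
       [ 9.99999885e-01, -9.20132299e-05,  4.71444721e-04,
         5.40828843e-04],
       [-4.77426267e-04, -2.98338681e-01,  9.54459954e-01,
        -1.42124951e-01],
       [ 0.00000000e+00,  0.00000000e+00,  0.00000000e+00,
         1.00000000e+00]])}
{'time': 0.1, 'joint_pos': array([ 1.07703454e+00,  5.33190268e-02,  1.61416140e+00,  2.63523868e-05,
        1.47598822e+00, -1.18992206e-01]), 'joint_vel': array([ 0.00122856, -0.0011416 , -0.00419778, -0.00049321,  0.00016014,
       -0.00082859]), 'joint_efforts': array([-7.68027519e-06, -3.94903529e+01, -3.71363211e+01, -9.50294861e-05,
        3.96339339e-03, -1.20664161e-06]), 'tool_pos': array([0.22850651, 0.58112667, 0.23016567]), 'tool_rot': array([-2.95410770e-04,  1.86291262e-01,  9.82494115e-01, -8.90360603e-04]), 'contact_force': array([ 0.03874381, -0.79412414, -0.49232818]), 'ft_torque': array([-0.00900454, -0.01352988,  0.03853905]), 'gripper_width': 0.9988500140331575}
```

View pics/scene0.png

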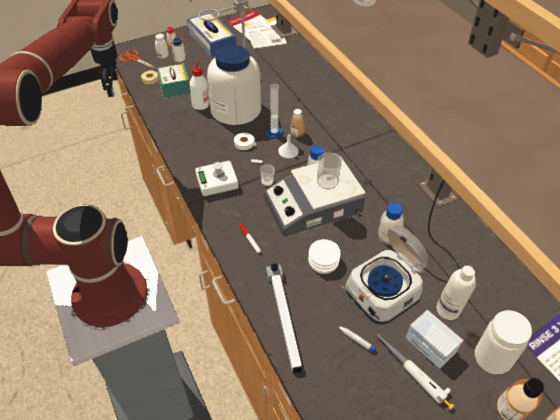

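View pics/top0.png

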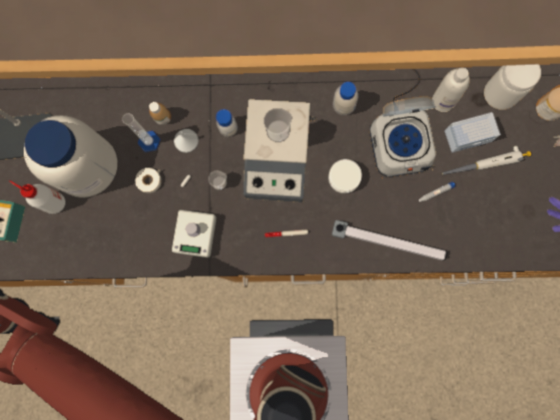

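The boom is at top (340,229) for the head to (444,255) for the tail, and the scale is at about (194,233). I'll enlarge both.

```bash
cat > h.py <<'E'
import numpy as np, cv2
from plant import *
from scipy.spatial.transform import Rotation as R
def K(c):
    f=210/np.tan(np.radians(c['fov_y'])/2); return f
def ray(c,u,v,T=None):
    f=K(c); a=np.array([(u-c['cx'])/f,(v-c['cy'])/f]); s=a.copy()
    for _ in range(20): s=a/(1+c['k1']*(s@s))
    T=c['T'] if T is None else T
    d=T[:3,:3]@np.array([s[0],s[1],1]); return T[:3,3],d
def onz(c,u,v,z,T=None):
    o,d=ray(c,u,v,T); return o+d*(z-o[2])/d[2]
def proj(c,p,T=None):
    T=c['T'] if T is None else T
    q=T[:3,:3].T@(np.array(p)-T[:3,3]); s=q[:2]/q[2]; s=s*(1+c['k1']*(s@s)); return s*K(c)+[c['cx'],c['cy']]
def wristT(st,c):
    q=st['tool_rot']; M=np.eye(4); M[:3,:3]=R.from_quat([q[1],q[2],q[3],q[0]]).as_matrix(); M[:3,3]=st['tool_pos']
    return M@c['tool_from_camera']
E
python3 - <<'E'
import cv2
t=cv2.imread("pics/top0.png"); s=cv2.imread("pics/scene0.png")
cv2.imwrite("pics/c1.png",cv2.resize(t[215:265,325:455],None,fx=6,fy=6,interpolation=cv2.INTER_CUBIC))
cv2.imwrite("pics/c2.png",cv2.resize(t[195:265,150:250],None,fx=7,fy=7,interpolation=cv2.INTER_CUBIC))
E
```

```text
(no output)
```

View pics/c1.png

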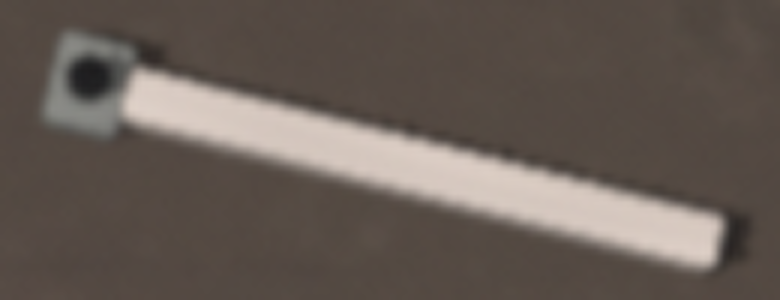

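View pics/c2.png

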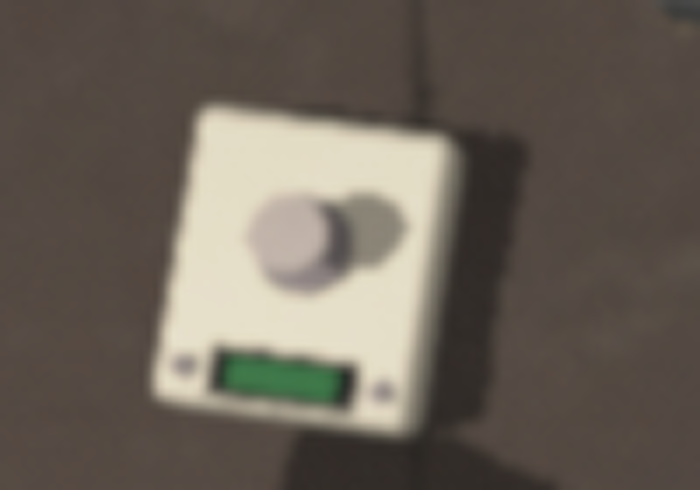

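```bash
python3 - <<'E'
from h import *
c=get_calibration("top")
f=lambda x,y,s,ox,oy:((x+.5)/s-.5+ox,(y+.5)/s-.5+oy)
a=onz(c,*f(126,94,6,325,215),.028); b=onz(c,*f(718,241,6,325,215),.028); k=onz(c,*f(90,77,6,325,215),.045)
print("headend",a,"tail",b,"knob",k,"len",np.linalg.norm(a-b))
u=(a-b)/np.linalg.norm(a-b); print("dir",u,np.degrees(np.arctan2(u[1],u[0])), "origin", (a*151+b*129)/280, (a+b)/2+u*.011)
print("pan",onz(c,*f(289,237,7,150,195),.08))
for x,y in [(205,105),(455,135),(415,435),(155,400)]: print(onz(c,*f(x,y,7,150,195),.042))
# others
for n,u_,v_,z in [("marker",286,233,.015),("petri",345,176,.047),("beaker",218,180,.03),("stir",185,181,.01),("tape",148,180,.019),("tube_a",437,191,.017),("plate front left",246,198,.06),("plate fr right",303,199,.06)]: print(n,onz(c,u_,v_,z).round(3))
s=get_calibration("scene"); im=cv2.imread("pics/scene0.png"); 
big=cv2.resize(im[150:200,180:250],None,fx=8,fy=8,interpolation=cv2.INTER_CUBIC);cv2.imwrite("pics/c3.png",big)
big=cv2.resize(im[255:380,250:320],None,fx=4.8,fy=4.8,interpolation=cv2.INTER_CUBIC);cv2.imwrite("pics/c4.png",big)
p=onz(c,*f(289,237,7,150,195),.08); print("pan in scene",proj(s,p), "he",proj(s,a),"tail",proj(s,b),"knob",proj(s,k))
E
```

```text
headend [ 0.43768619 -0.1713085   0.028     ] tail [ 0.36461471 -0.4402985   0.028     ] knob [ 0.44376604 -0.15340496  0.045     ] len 0.2787383383786445
dir [0.26215079 0.96502692 0.        ] 74.80227947647471 origin [ 0.40402111 -0.29523603  0.028     ] [ 0.40403411 -0.2951882   0.028     ]
pan [0.44407705 0.25463229 0.08      ]
[0.50345593 0.29659278 0.042     ]
[0.4892376  0.19573643 0.042     ]
[0.36915052 0.21088231 0.042     ]
[0.38499116 0.31442948 0.042     ]
marker [ 0.435 -0.004  0.015]
petri [ 0.589 -0.173  0.047]
beaker [0.589 0.188 0.03 ]
stir [0.593 0.287 0.01 ]
tape [0.596 0.392 0.019]
tube_a [ 0.547 -0.435  0.017]
plate front left [0.529 0.105 0.06 ]
plate fr right [ 0.523 -0.053  0.06 ]
pan in scene [215.77862956 166.26701475] he [273.92055263 276.0554552 ] tail [296.03589518 367.22584687] knob [272.99233648 267.04693675]
```

View pics/c3.png

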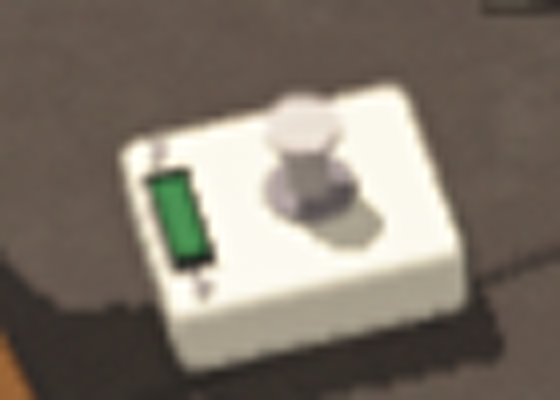

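View pics/c4.png

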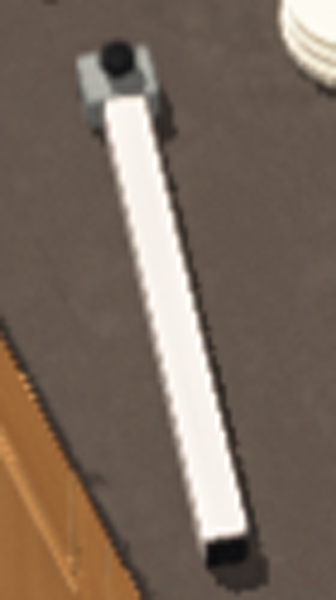

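Request:
{"fn": "step_arm", "kwargs": {
  "rows": [
    {"claw": -1, "x": -0.12, "y": -0.1, "z": 0, "wz": 0.09},
    {"claw": -1, "x": -0.25, "y": -0.21, "z": -0.05, "wz": 0.18},
    {"claw": -1, "x": -0.37, "y": -0.32, "z": -0.1, "wz": 0.27},
    {"claw": -1, "x": -0.5, "y": -0.43, "z": -0.1, "wz": 0.36},
    {"claw": -1, "x": -0.62, "y": -0.54, "z": -0.1, "wz": 0.45},
    {"claw": -1, "x": -0.75, "y": -0.65, "z": -0.1, "wz": 0.54},
    {"claw": -1, "x": -0.87, "y": -0.76, "z": -0.1, "wz": 0.64},
    {"claw": -1, "x": -1, "y": -0.88, "z": -0.1, "wz": 0.73}
  ]
}}

```text
schema error: expected keys claw, x, y, z, wx, wy, wz
```

Request:
{"fn": "step_arm", "kwargs": {
  "rows": [
    {"claw": -1, "x": -0.12, "y": -0.1, "z": 0, "wx": 0, "wy": 0, "wz": 0.09},
    {"claw": -1, "x": -0.25, "y": -0.21, "z": -0.05, "wx": 0, "wy": 0, "wz": 0.18},
    {"claw": -1, "x": -0.37, "y": -0.32, "z": -0.1, "wx": 0, "wy": 0, "wz": 0.27},
    {"claw": -1, "x": -0.5, "y": -0.43, "z": -0.1, "wx": 0, "wy": 0, "wz": 0.36},
    {"claw": -1, "x": -0.62, "y": -0.54, "z": -0.1, "wx": 0, "wy": 0, "wz": 0.45},
    {"claw": -1, "x": -0.75, "y": -0.65, "z": -0.1, "wx": 0, "wy": 0, "wz": 0.54},
    {"claw": -1, "x": -0.87, "y": -0.76, "z": -0.1, "wx": 0, "wy": 0, "wz": 0.64},
    {"claw": -1, "x": -1, "y": -0.88, "z": -0.1, "wx": 0, "wy": 0, "wz": 0.73}
  ]
}}

```text
time: 1.1
tool_pos: [0.2896, 0.4624, 0.2407]
tool_rot: [0.0, 0.794, 0.607, -0.001]
contact_force: [-0.3, -0.1, 0.7]
gripper_width: 0.998
```

Request:
{"fn": "step_arm", "kwargs": {
  "rows": [
    {"claw": -1, "x": -0.12, "y": 0.12, "z": 0, "wx": 0, "wy": 0, "wz": 0},
    {"claw": -1, "x": -0.25, "y": 0.25, "z": 0, "wx": 0, "wy": 0, "wz": 0},
    {"claw": -1, "x": -0.37, "y": 0.37, "z": 0, "wx": 0, "wy": 0, "wz": 0},
    {"claw": -1, "x": -0.5, "y": 0.5, "z": 0, "wx": 0, "wy": 0, "wz": 0},
    {"claw": -1, "x": -0.62, "y": 0.62, "z": 0, "wx": 0, "wy": 0, "wz": 0},
    {"claw": -1, "x": -0.75, "y": 0.75, "z": 0, "wx": 0, "wy": 0, "wz": 0},
    {"claw": -1, "x": -0.87, "y": 0.87, "z": 0, "wx": 0, "wy": 0, "wz": 0},
    {"claw": -1, "x": -1, "y": 1, "z": 0, "wx": 0, "wy": 0, "wz": 0}
  ]
}}

```text
time: 2.1
tool_pos: [0.3613, 0.3398, 0.2413]
tool_rot: [-0.0, 0.792, 0.61, 0.0]
contact_force: [-0.5, -0.3, 0.3]
gripper_width: 0.999
```

Request:
{"fn": "step_arm", "kwargs": {
  "rows": [
    {"claw": -1, "x": -0.12, "y": 0.1, "z": 0, "wx": 0, "wy": 0, "wz": 0},
    {"claw": -1, "x": -0.25, "y": 0.2, "z": 0, "wx": 0, "wy": 0, "wz": 0},
    {"claw": -1, "x": -0.37, "y": 0.3, "z": 0, "wx": 0, "wy": 0, "wz": 0},
    {"claw": -1, "x": -0.5, "y": 0.4, "z": 0, "wx": 0, "wy": 0, "wz": 0},
    {"claw": -1, "x": -0.6, "y": 0.45, "z": 0, "wx": 0, "wy": 0, "wz": 0},
    {"claw": -1, "x": -0.65, "y": 0.45, "z": 0, "wx": 0, "wy": 0, "wz": 0},
    {"claw": -1, "x": -0.65, "y": 0.45, "z": 0, "wx": 0, "wy": 0, "wz": 0},
    {"claw": -1, "x": -0.65, "y": 0.45, "z": 0, "wx": 0, "wy": 0, "wz": 0}
  ]
}}

```text
time: 3.1
tool_pos: [0.3874, 0.2667, 0.2413]
tool_rot: [-0.0, 0.792, 0.61, 0.0]
contact_force: [0.4, 1.3, 0.4]
gripper_width: 0.999
```

```bash
python3 - <<'E'
from h import *
st=state(); print(st['tool_pos'],st['tool_rot'],st['contact_force'],st['ft_torque'])
im=grab_frame("wrist"); cv2.imwrite("pics/w1.png",im[:,:,::-1])
c=get_calibration("wrist");T=wristT(st,c); print(proj(c,[0.444,0.2546,.08],T))
E
```

```text
[0.38738039 0.2667399  0.24132539] [-8.21473189e-05  7.92332600e-01  6.10089370e-01  6.55466769e-05] [0.39443883 1.2720103  0.38458393] [ 0.02868539  0.02111878 -0.02980042]
[340.9164818  195.58933222]
```

View pics/w1.png

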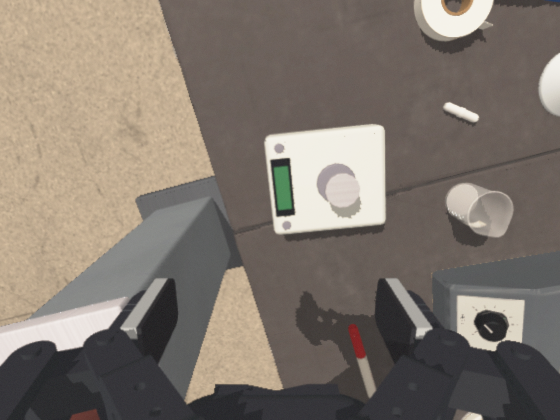

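```bash
python3 - <<'E'
from h import *
im=cv2.imread("pics/w1.png"); cv2.imwrite("pics/w1c.png",cv2.resize(im[150:230,300:390],None,fx=7,fy=7,interpolation=cv2.INTER_CUBIC))
st=state();c=get_calibration("wrist");T=wristT(st,c); print(onz(c,343,190,.08,T))
E
```

```text
[0.44688051 0.25926252 0.08      ]
```

View pics/w1c.png

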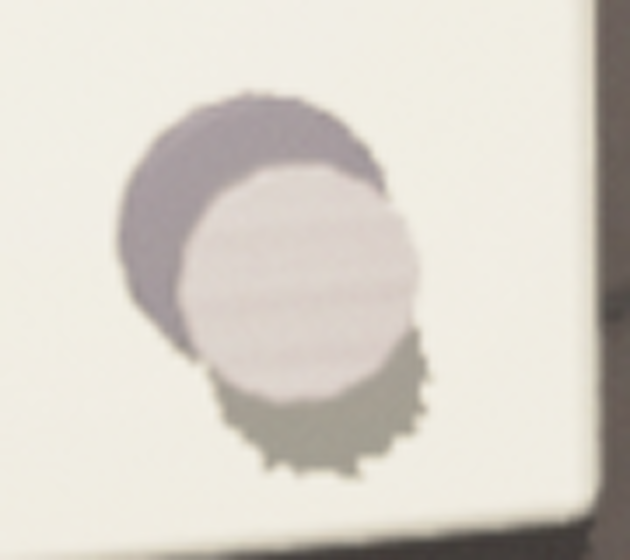

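```bash
python3 - <<'E'
from h import *
s=get_calibration("scene"); f=lambda x,y,q,ox,oy:((x+.5)/q-.5+ox,(y+.5)/q-.5+oy)
print("pan",onz(s,*f(304,124,8,180,150),.08),"headend",onz(s,*f(127,97,4.8,250,255),.028),"tail",onz(s,*f(223,536,4.8,250,255),.028),"knob",onz(s,*f(117,53,4.8,250,255),.045))
E
```

```text
pan [0.45126738 0.25712909 0.08      ] headend [ 0.44491585 -0.17024947  0.028     ] tail [ 0.36587516 -0.43806472  0.028     ] knob [ 0.4483633  -0.15036975  0.045     ]
```

Request:
{"fn": "step_arm", "kwargs": {
  "rows": [
    {"claw": -1, "x": -0.12, "y": 0, "z": 0, "wx": 0, "wy": 0, "wz": 0},
    {"claw": -1, "x": -0.25, "y": 0, "z": 0, "wx": 0, "wy": 0, "wz": 0},
    {"claw": -1, "x": -0.37, "y": 0, "z": 0, "wx": 0, "wy": 0, "wz": 0},
    {"claw": -1, "x": -0.5, "y": 0, "z": 0, "wx": 0, "wy": 0, "wz": 0},
    {"claw": -1, "x": -0.62, "y": 0.1, "z": 0, "wx": 0, "wy": 0, "wz": 0},
    {"claw": -1, "x": -0.75, "y": 0.2, "z": 0, "wx": 0, "wy": 0, "wz": 0},
    {"claw": -1, "x": -0.87, "y": 0.3, "z": 0, "wx": 0, "wy": 0, "wz": 0},
    {"claw": -1, "x": -1, "y": 0.4, "z": 0, "wx": 0, "wy": 0, "wz": 0}
  ]
}}

```text
time: 4.15
tool_pos: [0.4012, 0.1584, 0.2413]
tool_rot: [0.0, 0.793, 0.61, 0.0]
contact_force: [-0.0, -1.1, -0.6]
gripper_width: 1.002
```

Request:
{"fn": "step_arm", "kwargs": {
  "rows": [
    {"claw": -1, "x": -0.12, "y": 0.05, "z": 0, "wx": 0, "wy": 0, "wz": 0},
    {"claw": -1, "x": -0.25, "y": 0.1, "z": 0, "wx": 0, "wy": 0, "wz": 0},
    {"claw": -1, "x": -0.37, "y": 0.15, "z": 0, "wx": 0, "wy": 0, "wz": 0},
    {"claw": -1, "x": -0.5, "y": 0.2, "z": 0, "wx": 0, "wy": 0, "wz": 0},
    {"claw": -1, "x": -0.62, "y": 0.25, "z": 0, "wx": 0, "wy": 0, "wz": 0},
    {"claw": -1, "x": -0.75, "y": 0.3, "z": 0, "wx": 0, "wy": 0, "wz": 0},
    {"claw": -1, "x": -0.87, "y": 0.35, "z": 0, "wx": 0, "wy": 0, "wz": 0},
    {"claw": -1, "x": -1, "y": 0.4, "z": 0, "wx": 0, "wy": 0, "wz": 0}
  ]
}}

```text
time: 5.15
tool_pos: [0.4137, 0.0518, 0.2413]
tool_rot: [0.0, 0.792, 0.61, 0.0]
contact_force: [-0.8, 0.7, -0.4]
gripper_width: 1.002
```

Request:
{"fn": "step_arm", "kwargs": {
  "rows": [
    {"claw": -1, "x": -0.12, "y": 0.05, "z": 0, "wx": 0, "wy": 0, "wz": 0},
    {"claw": -1, "x": -0.25, "y": 0.1, "z": 0, "wx": 0, "wy": 0, "wz": 0},
    {"claw": -1, "x": -0.37, "y": 0.15, "z": 0, "wx": 0, "wy": 0, "wz": 0},
    {"claw": -1, "x": -0.5, "y": 0.2, "z": 0, "wx": 0, "wy": 0, "wz": 0},
    {"claw": -1, "x": -0.62, "y": 0.25, "z": 0, "wx": 0, "wy": 0, "wz": 0},
    {"claw": -1, "x": -0.75, "y": 0.3, "z": 0, "wx": 0, "wy": 0, "wz": 0},
    {"claw": -1, "x": -0.87, "y": 0.35, "z": 0, "wx": 0, "wy": 0, "wz": 0},
    {"claw": -1, "x": -1, "y": 0.4, "z": 0, "wx": 0, "wy": 0, "wz": 0}
  ]
}}

```text
time: 6.15
tool_pos: [0.4268, -0.0552, 0.2413]
tool_rot: [0.0, 0.792, 0.61, 0.0]
contact_force: [0.8, -0.8, 0.7]
gripper_width: 0.998
```

Request:
{"fn": "step_arm", "kwargs": {
  "rows": [
    {"claw": -1, "x": -0.12, "y": 0.03, "z": 0, "wx": 0, "wy": 0, "wz": 0},
    {"claw": -1, "x": -0.25, "y": 0.06, "z": 0, "wx": 0, "wy": 0, "wz": 0},
    {"claw": -1, "x": -0.37, "y": 0.1, "z": 0, "wx": 0, "wy": 0, "wz": 0},
    {"claw": -1, "x": -0.5, "y": 0.13, "z": 0, "wx": 0, "wy": 0, "wz": 0},
    {"claw": -1, "x": -0.62, "y": 0.16, "z": 0, "wx": 0, "wy": 0, "wz": 0},
    {"claw": -1, "x": -0.75, "y": 0.2, "z": 0, "wx": 0, "wy": 0, "wz": 0},
    {"claw": -1, "x": -0.87, "y": 0.23, "z": 0, "wx": 0, "wy": 0, "wz": 0},
    {"claw": -1, "x": -1, "y": 0.25, "z": 0, "wx": 0, "wy": 0, "wz": 0}
  ]
}}

```text
time: 7.15
tool_pos: [0.4252, -0.1582, 0.2413]
tool_rot: [-0.0, 0.792, 0.61, 0.0]
contact_force: [0.1, -0.7, 0.0]
gripper_width: 1.001
```

Request:
{"fn": "step_arm", "kwargs": {
  "rows": [
    {"claw": -1, "x": -0.15, "y": 0.03, "z": 0, "wx": 0, "wy": 0, "wz": 0},
    {"claw": -1, "x": -0.3, "y": 0.06, "z": 0, "wx": 0, "wy": 0, "wz": 0},
    {"claw": -1, "x": -0.5, "y": 0.1, "z": 0, "wx": 0, "wy": 0, "wz": 0},
    {"claw": -1, "x": -0.65, "y": 0.13, "z": 0, "wx": 0, "wy": 0, "wz": 0},
    {"claw": -1, "x": -0.8, "y": 0.16, "z": 0, "wx": 0, "wy": 0, "wz": 0},
    {"claw": -1, "x": -0.95, "y": 0.2, "z": 0, "wx": 0, "wy": 0, "wz": 0},
    {"claw": -1, "x": -1, "y": 0.2, "z": 0, "wx": 0, "wy": 0, "wz": 0},
    {"claw": -1, "x": -1, "y": 0.2, "z": 0, "wx": 0, "wy": 0, "wz": 0}
  ]
}}

```text
time: 8.15
tool_pos: [0.4189, -0.2593, 0.2412]
tool_rot: [-0.0, 0.793, 0.61, 0.0]
contact_force: [0.1, 0.2, 0.1]
gripper_width: 1.002
```

```bash
python3 - <<'E'
from h import *
st=state(); print(st['tool_pos'],st['tool_rot'],st['contact_force'],st['ft_torque'])
im=grab_frame("wrist"); cv2.imwrite("pics/w2.png",im[:,:,::-1])
E
```

```text
[ 0.41889729 -0.25929305  0.24123139] [-1.83532451e-04  7.92622380e-01  6.09712823e-01  4.72110913e-05] [0.14742902 0.18677986 0.08704748] [ 0.0098328  -0.05587293 -0.02728917]
```

View pics/w2.png

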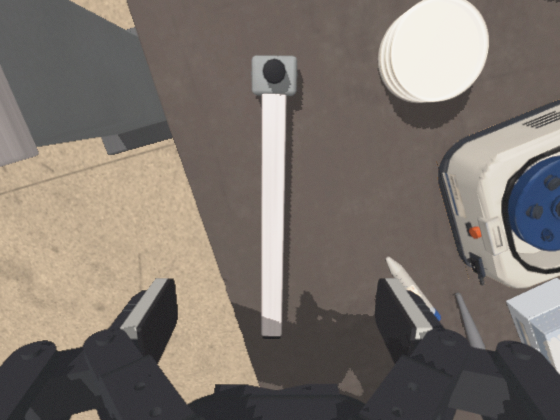

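```bash
python3 - <<'E'
from h import *
im=cv2.imread("pics/w2.png")
a=cv2.resize(im[45:115,240:310],None,fx=8,fy=8,interpolation=cv2.INTER_CUBIC);b=cv2.resize(im[300:350,240:310],None,fx=8,fy=8,interpolation=cv2.INTER_CUBIC)
cv2.imwrite("pics/w2c.png",cv2.resize(np.vstack([a,b]),None,fx=.62,fy=.62))
st=state();c=get_calibration("wrist");T=wristT(st,c)
h=onz(c,274,95,.028,T);t=onz(c,271.5,335,.028,T);print(h,t,np.linalg.norm(h-t),np.degrees(np.arctan2(*(h-t)[[1,0]])))
print("mid -5", t+(h-t)*.5)
E
```

```text
[ 0.43930736 -0.16979188  0.028     ] [ 0.36522263 -0.43571268  0.028     ] 0.2760478528636092 74.43232467293568
mid -5 [ 0.40226499 -0.30275228  0.028     ]
```

View pics/w2c.png

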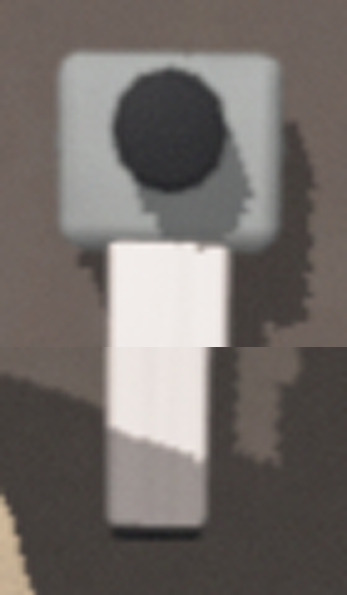

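Request:
{"fn": "step_arm", "kwargs": {
  "rows": [
    {"claw": -1, "x": -0.08, "y": -0.01, "z": 0.12, "wx": 0, "wy": 0, "wz": 0.004},
    {"claw": -1, "x": -0.15, "y": -0.02, "z": 0.25, "wx": 0, "wy": 0, "wz": 0.004},
    {"claw": -1, "x": -0.22, "y": -0.03, "z": 0.37, "wx": 0, "wy": 0, "wz": 0.004},
    {"claw": -1, "x": -0.3, "y": -0.04, "z": 0.5, "wx": 0, "wy": 0, "wz": 0.004},
    {"claw": -1, "x": -0.36, "y": -0.045, "z": 0.62, "wx": 0, "wy": 0, "wz": 0.004},
    {"claw": -1, "x": -0.41, "y": -0.045, "z": 0.75, "wx": 0, "wy": 0, "wz": 0.004},
    {"claw": -1, "x": -0.41, "y": -0.045, "z": 0.87, "wx": 0, "wy": 0, "wz": 0.004},
    {"claw": -1, "x": -0.41, "y": -0.045, "z": 1, "wx": 0, "wy": 0, "wz": 0.004}
  ]
}}

```text
time: 9.2
tool_pos: [0.4042, -0.2976, 0.1405]
tool_rot: [0.0, 0.795, 0.607, 0.0]
contact_force: [-0.5, -1.0, -0.7]
gripper_width: 1.0
```

Request:
{"fn": "step_arm", "kwargs": {
  "rows": [
    {"claw": -1, "x": 0, "y": 0, "z": 0.13, "wx": 0, "wy": 0, "wz": 0},
    {"claw": -1, "x": 0, "y": 0, "z": 0.3, "wx": 0, "wy": 0, "wz": 0},
    {"claw": -1, "x": 0, "y": 0, "z": 0.45, "wx": 0, "wy": 0, "wz": 0},
    {"claw": -1, "x": 0, "y": 0, "z": 0.6, "wx": 0, "wy": 0, "wz": 0},
    {"claw": -1, "x": 0, "y": 0, "z": 0.75, "wx": 0, "wy": 0, "wz": 0},
    {"claw": -1, "x": 0, "y": 0, "z": 0.9, "wx": 0, "wy": 0, "wz": 0},
    {"claw": -1, "x": 0, "y": 0, "z": 0.95, "wx": 0, "wy": 0, "wz": 0},
    {"claw": -1, "x": 0, "y": 0, "z": 0.95, "wx": 0, "wy": 0, "wz": 0}
  ]
}}

```text
time: 10.2
tool_pos: [0.404, -0.2975, 0.0459]
tool_rot: [-0.0, 0.795, 0.607, -0.0]
contact_force: [-0.5, -0.1, -1.0]
gripper_width: 0.999
```

```bash
python3 - <<'E'
from h import *
st=state(); print(st['tool_pos'],st['tool_rot'],st['contact_force'],st['ft_torque'])
im=grab_frame("wrist"); cv2.imwrite("pics/w3.png",im[:,:,::-1])
E
```

```text
[ 0.40402433 -0.29748677  0.04593591] [-3.16516574e-04  7.94924025e-01  6.06708903e-01 -4.39196286e-05] [-0.54549874 -0.06105498 -1.04870255] [ 0.03109521 -0.00705822  0.03791652]
```

View pics/w3.png

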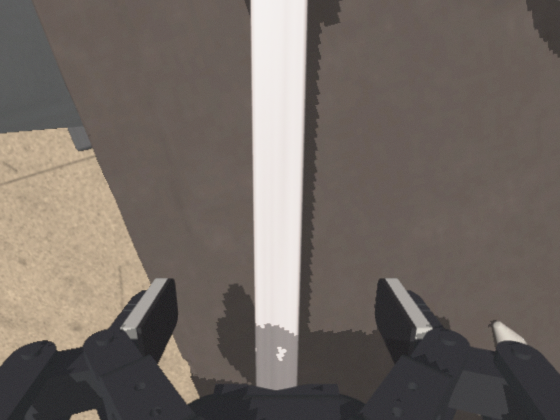

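Request:
{"fn": "step_arm", "kwargs": {
  "rows": [
    {"claw": -1, "x": 0, "y": 0, "z": 0.1, "wx": 0, "wy": 0, "wz": 0},
    {"claw": -1, "x": 0, "y": 0, "z": 0.25, "wx": 0, "wy": 0, "wz": 0},
    {"claw": -1, "x": 0, "y": 0, "z": 0.35, "wx": 0, "wy": 0, "wz": 0},
    {"claw": -1, "x": 0, "y": 0, "z": 0.43, "wx": 0, "wy": 0, "wz": 0},
    {"claw": -1, "x": 0, "y": 0, "z": 0.43, "wx": 0, "wy": 0, "wz": 0},
    {"claw": 1, "x": 0, "y": 0, "z": 0.43, "wx": 0, "wy": 0, "wz": 0},
    {"claw": 1, "x": 0, "y": 0, "z": 0.43, "wx": 0, "wy": 0, "wz": 0},
    {"claw": 1, "x": 0, "y": 0, "z": 0.43, "wx": 0, "wy": 0, "wz": 0}
  ]
}}

```text
time: 11.25
tool_pos: [0.4044, -0.2978, 0.0037]
tool_rot: [0.0, 0.795, 0.607, 0.0]
contact_force: [0.3, 0.3, -0.6]
gripper_width: 0.378
```

Request:
{"fn": "step_arm", "kwargs": {
  "rows": [
    {"claw": 1, "x": 0, "y": 0, "z": 0, "wx": 0, "wy": 0, "wz": 0},
    {"claw": 1, "x": 0, "y": 0, "z": 0, "wx": 0, "wy": 0, "wz": 0},
    {"claw": 1, "x": 0, "y": 0, "z": -0.02, "wx": 0, "wy": 0, "wz": 0},
    {"claw": 1, "x": 0, "y": 0, "z": -0.04, "wx": 0, "wy": 0, "wz": 0},
    {"claw": 1, "x": 0, "y": 0, "z": -0.06, "wx": 0, "wy": 0, "wz": 0},
    {"claw": 1, "x": 0, "y": 0, "z": -0.08, "wx": 0, "wy": 0, "wz": 0},
    {"claw": 1, "x": 0, "y": 0, "z": -0.08, "wx": 0, "wy": 0, "wz": 0},
    {"claw": 1, "x": 0, "y": 0, "z": -0.08, "wx": 0, "wy": 0, "wz": 0}
  ]
}}

```text
time: 12.25
tool_pos: [0.4041, -0.2975, 0.0112]
tool_rot: [-0.0, 0.795, 0.607, 0.0]
contact_force: [0.2, -0.3, -6.7]
gripper_width: 0.272
```

```bash
python3 - <<'E'
from h import *
for i in range(3):
    st=state(); print(st['tool_pos'],st['tool_rot'],st['contact_force'],st['ft_torque'],st['gripper_width'])
    im=grab_frame("wrist")
cv2.imwrite("pics/w4.png",im[:,:,::-1])
E
```

```text
[ 0.40405243 -0.29746069  0.01119343] [-1.48429093e-04  7.94946208e-01  6.06679902e-01  2.34060982e-05] [ 0.18024405 -0.30994542 -6.74762213] [ 0.40386711 -0.09954852 -0.03212568] 0.2719931964135559
[ 0.40407011 -0.29751858  0.01122042] [-1.16172024e-04  7.94943882e-01  6.06682958e-01  4.72630369e-06] [ 0.35176464 -0.38235235 -6.0874931 ] [ 0.47244772 -0.08799383  0.01283102] 0.268095832280316
[ 0.40408241 -0.29752389  0.0112245 ] [-1.09097972e-04  7.94943946e-01  6.06682875e-01  4.70004676e-06] [-0.35126875  0.10264486 -5.87782748] [ 0.42733172 -0.11361996 -0.02267453] 0.26959012856758596
```

View pics/w4.png

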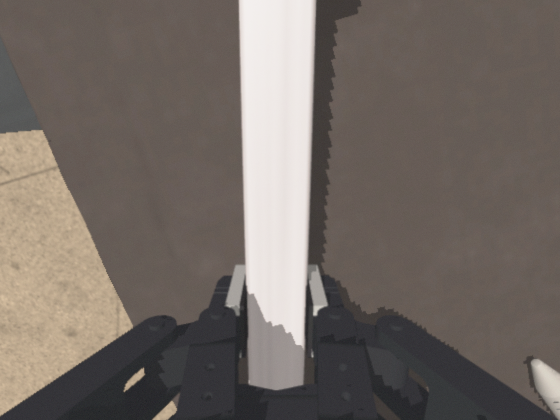

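Request:
{"fn": "step_arm", "kwargs": {
  "rows": [
    {"claw": 1, "x": 0, "y": 0, "z": 0.03, "wx": 0, "wy": 0, "wz": 0},
    {"claw": 1, "x": 0, "y": 0, "z": 0.06, "wx": 0, "wy": 0, "wz": 0},
    {"claw": 1, "x": 0, "y": 0, "z": 0.08, "wx": 0, "wy": 0, "wz": 0},
    {"claw": 1, "x": 0, "y": 0, "z": 0.08, "wx": 0, "wy": 0, "wz": 0},
    {"claw": 0, "x": 0, "y": 0, "z": 0.08, "wx": 0, "wy": 0, "wz": 0},
    {"claw": 0, "x": 0, "y": 0, "z": 0.08, "wx": 0, "wy": 0, "wz": 0},
    {"claw": 0, "x": 0, "y": 0, "z": 0.08, "wx": 0, "wy": 0, "wz": 0},
    {"claw": 0, "x": 0, "y": 0, "z": 0.08, "wx": 0, "wy": 0, "wz": 0}
  ]
}}

```text
time: 13.4
tool_pos: [0.4043, -0.2979, 0.0036]
tool_rot: [0.0, 0.795, 0.607, 0.0]
contact_force: [0.1, -0.4, 0.1]
gripper_width: 0.503
```

Request:
{"fn": "step_arm", "kwargs": {
  "rows": [
    {"claw": 0, "x": -0.12, "y": 0, "z": 0, "wx": 0, "wy": 0, "wz": 0},
    {"claw": 0, "x": -0.3, "y": 0, "z": 0, "wx": 0, "wy": 0, "wz": 0},
    {"claw": 0, "x": -0.5, "y": 0, "z": 0, "wx": 0, "wy": 0, "wz": 0},
    {"claw": 0, "x": -0.68, "y": 0, "z": 0, "wx": 0, "wy": 0, "wz": 0},
    {"claw": 0, "x": -0.68, "y": 0, "z": 0, "wx": 0, "wy": 0, "wz": 0},
    {"claw": 0, "x": -0.68, "y": 0, "z": 0, "wx": 0, "wy": 0, "wz": 0},
    {"claw": 1, "x": -0.68, "y": 0, "z": 0, "wx": 0, "wy": 0, "wz": 0},
    {"claw": 1, "x": -0.68, "y": 0, "z": 0, "wx": 0, "wy": 0, "wz": 0}
  ]
}}

```text
time: 14.4
tool_pos: [0.3865, -0.3627, 0.0033]
tool_rot: [0.0, 0.795, 0.607, 0.0]
contact_force: [1.6, 0.1, -0.8]
gripper_width: 0.27
```

Request:
{"fn": "step_arm", "kwargs": {
  "rows": [
    {"claw": 1, "x": 0, "y": 0, "z": 0, "wx": 0, "wy": 0, "wz": 0},
    {"claw": 1, "x": 0, "y": 0, "z": 0, "wx": 0, "wy": 0, "wz": 0},
    {"claw": 1, "x": 0, "y": 0, "z": -0.03, "wx": 0, "wy": 0, "wz": 0},
    {"claw": 1, "x": 0, "y": 0, "z": -0.07, "wx": 0, "wy": 0, "wz": 0},
    {"claw": 1, "x": 0, "y": 0, "z": -0.11, "wx": 0, "wy": 0, "wz": 0},
    {"claw": 1, "x": 0, "y": 0, "z": -0.15, "wx": 0, "wy": 0, "wz": 0},
    {"claw": 1, "x": 0, "y": 0, "z": -0.15, "wx": 0, "wy": 0, "wz": 0},
    {"claw": 1, "x": 0, "y": 0, "z": -0.15, "wx": 0, "wy": 0, "wz": 0}
  ]
}}

```text
time: 15.4
tool_pos: [0.3861, -0.3632, 0.0183]
tool_rot: [-0.0, 0.795, 0.607, -0.0]
contact_force: [-0.7, -0.1, -6.9]
gripper_width: 0.273
```

```bash
cat > m.py <<'E'
from h import *
L=[]
for i in range(6):
    st=state(); L.append(np.r_[st['contact_force'],st['ft_torque']]); im=grab_frame("wrist" if i<4 else "scene" if i==4 else "top")
    if i==3: cv2.imwrite("pics/w5.png",im[:,:,::-1])
    if i==4: cv2.imwrite("pics/s5.png",im[:,:,::-1])
L=np.array(L); m=L.mean(0); print(st['time'],st['tool_pos'],st['tool_rot'],st['gripper_width']); print(m.round(3),L.std(0).round(3))
q=st['tool_rot']; X=R.from_quat([q[1],q[2],q[3],q[0]]).as_matrix()[:,0]; print("d mm", -1000*(m[3]*X[1]-m[4]*X[0])/6.7)
E
python3 m.py
```

```text
15.65 [ 0.38611585 -0.36310402  0.01816704] [-1.28393405e-04  7.94918921e-01  6.06715660e-01 -1.80602630e-05] 0.26779332118412397
[-4.500e-02 -1.940e-01 -6.766e+00  2.400e-02 -1.000e-03  0.000e+00] [0.446 0.457 0.23  0.039 0.022 0.019]
d mm -3.528723585613869
```

View pics/s5.png

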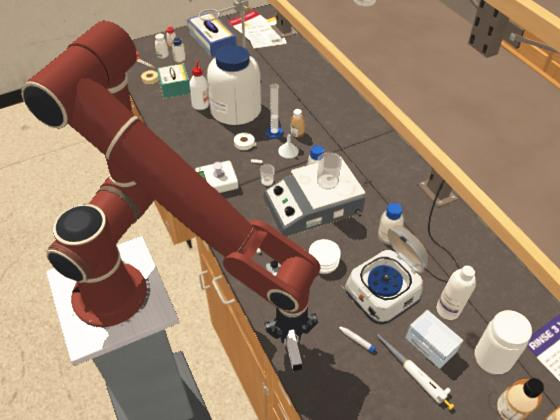

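Request:
{"fn": "step_arm", "kwargs": {
  "rows": [
    {"claw": 1, "x": 0, "y": 0, "z": -0.06, "wx": 0, "wy": 0, "wz": 0},
    {"claw": 1, "x": 0, "y": 0, "z": -0.18, "wx": 0, "wy": 0, "wz": 0},
    {"claw": 1, "x": 0, "y": 0, "z": -0.33, "wx": 0, "wy": 0, "wz": 0},
    {"claw": 1, "x": 0, "y": 0, "z": -0.5, "wx": 0, "wy": 0, "wz": 0},
    {"claw": 1, "x": 0, "y": 0, "z": -0.67, "wx": 0, "wy": 0, "wz": 0},
    {"claw": 1, "x": 0.0, "y": 0, "z": -0.82, "wx": 0, "wy": 0, "wz": 0},
    {"claw": 1, "x": 0.0, "y": 0, "z": -0.94, "wx": 0, "wy": 0, "wz": 0},
    {"claw": 1, "x": 0.0, "y": 0, "z": -1, "wx": 0, "wy": 0, "wz": 0}
  ]
}}

```text
time: 16.7
tool_pos: [0.3864, -0.3634, 0.1193]
tool_rot: [0.001, 0.795, 0.607, 0.0]
contact_force: [-0.2, 0.2, -7.0]
gripper_width: 0.268
```

```bash
python3 m.py
```

```text
16.95 [ 0.38581717 -0.36274556  0.11747316] [-7.77310134e-04  7.94952994e-01  6.06670531e-01 -1.00512484e-05] 0.26655084792192024
[-2.400e-02  1.700e-02 -6.847e+00  2.700e-02  5.000e-03  7.000e-03] [0.581 0.364 0.332 0.031 0.039 0.02 ]
d mm -3.621906130584072
```

View pics/w5.png

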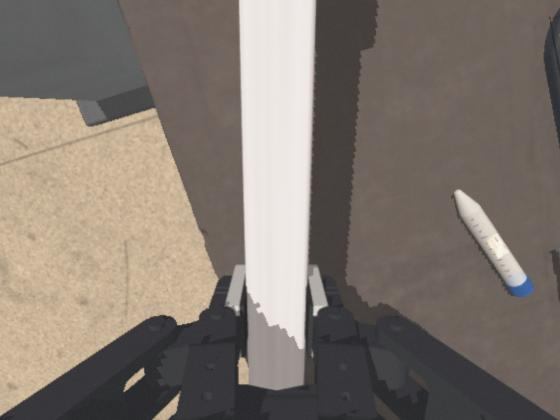

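View pics/s5.png

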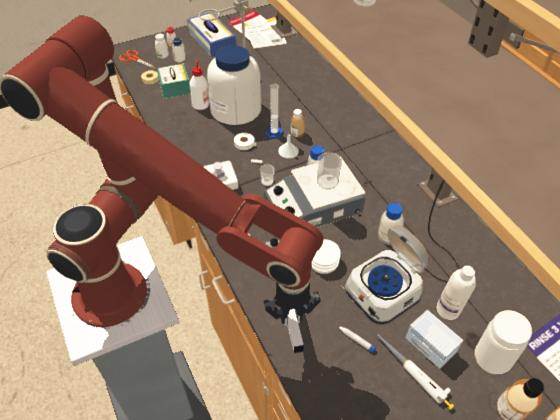

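The arm is level in the grip, and its balance point is about 3.5 mm to the tail side of the grip. Now I'll carry it over.

Request:
{"fn": "step_arm", "kwargs": {
  "rows": [
    {"claw": 1, "x": 0.06, "y": -0.02, "z": -0.03, "wx": 0, "wy": 0, "wz": 0},
    {"claw": 1, "x": 0.17, "y": -0.04, "z": -0.06, "wx": 0, "wy": 0, "wz": 0},
    {"claw": 1, "x": 0.3, "y": -0.07, "z": -0.1, "wx": 0, "wy": 0, "wz": 0},
    {"claw": 1, "x": 0.44, "y": -0.11, "z": -0.14, "wx": 0, "wy": 0, "wz": 0},
    {"claw": 1, "x": 0.58, "y": -0.14, "z": -0.18, "wx": 0, "wy": 0, "wz": 0},
    {"claw": 1, "x": 0.72, "y": -0.18, "z": -0.2, "wx": 0, "wy": 0, "wz": 0},
    {"claw": 1, "x": 0.86, "y": -0.21, "z": -0.2, "wx": 0, "wy": 0, "wz": 0},
    {"claw": 1, "x": 1, "y": -0.25, "z": -0.2, "wx": 0, "wy": 0, "wz": 0}
  ]
}}

```text
time: 18.0
tool_pos: [0.3884, -0.2591, 0.1382]
tool_rot: [-0.0, 0.795, 0.607, -0.0]
contact_force: [0.0, -0.4, -6.8]
gripper_width: 0.272
```

Request:
{"fn": "step_arm", "kwargs": {
  "rows": [
    {"claw": 1, "x": 0.12, "y": -0.03, "z": 0, "wx": 0, "wy": 0, "wz": 0},
    {"claw": 1, "x": 0.25, "y": -0.06, "z": 0, "wx": 0, "wy": 0, "wz": 0},
    {"claw": 1, "x": 0.37, "y": -0.09, "z": 0, "wx": 0, "wy": 0, "wz": 0},
    {"claw": 1, "x": 0.5, "y": -0.12, "z": 0, "wx": 0, "wy": 0, "wz": 0},
    {"claw": 1, "x": 0.62, "y": -0.15, "z": 0, "wx": 0, "wy": 0, "wz": 0},
    {"claw": 1, "x": 0.75, "y": -0.18, "z": 0, "wx": 0, "wy": 0, "wz": 0},
    {"claw": 1, "x": 0.87, "y": -0.22, "z": 0, "wx": 0, "wy": 0, "wz": 0},
    {"claw": 1, "x": 1, "y": -0.25, "z": 0, "wx": 0, "wy": 0, "wz": 0}
  ]
}}

```text
time: 19.0
tool_pos: [0.3907, -0.1562, 0.1383]
tool_rot: [0.0, 0.795, 0.607, 0.0]
contact_force: [0.9, 0.5, -6.3]
gripper_width: 0.263
```

Request:
{"fn": "step_arm", "kwargs": {
  "rows": [
    {"claw": 1, "x": 0.12, "y": -0.03, "z": 0, "wx": 0, "wy": 0, "wz": 0},
    {"claw": 1, "x": 0.25, "y": -0.06, "z": 0, "wx": 0, "wy": 0, "wz": 0},
    {"claw": 1, "x": 0.37, "y": -0.09, "z": 0, "wx": 0, "wy": 0, "wz": 0},
    {"claw": 1, "x": 0.5, "y": -0.12, "z": 0, "wx": 0, "wy": 0, "wz": 0},
    {"claw": 1, "x": 0.62, "y": -0.15, "z": 0, "wx": 0, "wy": 0, "wz": 0},
    {"claw": 1, "x": 0.75, "y": -0.18, "z": 0, "wx": 0, "wy": 0, "wz": 0},
    {"claw": 1, "x": 0.87, "y": -0.22, "z": 0, "wx": 0, "wy": 0, "wz": 0},
    {"claw": 1, "x": 1, "y": -0.25, "z": 0, "wx": 0, "wy": 0, "wz": 0}
  ]
}}

```text
time: 20.0
tool_pos: [0.3929, -0.0532, 0.1383]
tool_rot: [-0.0, 0.795, 0.607, -0.0]
contact_force: [-0.3, -0.5, -6.7]
gripper_width: 0.266
```

Request:
{"fn": "step_arm", "kwargs": {
  "rows": [
    {"claw": 1, "x": 0.12, "y": -0.03, "z": 0, "wx": 0, "wy": 0, "wz": 0},
    {"claw": 1, "x": 0.25, "y": -0.05, "z": 0, "wx": 0, "wy": 0, "wz": 0},
    {"claw": 1, "x": 0.37, "y": -0.06, "z": 0, "wx": 0, "wy": 0, "wz": 0},
    {"claw": 1, "x": 0.5, "y": -0.07, "z": 0, "wx": 0, "wy": 0, "wz": 0},
    {"claw": 1, "x": 0.62, "y": -0.08, "z": 0, "wx": 0, "wy": 0, "wz": 0},
    {"claw": 1, "x": 0.75, "y": -0.09, "z": 0, "wx": 0, "wy": 0, "wz": 0},
    {"claw": 1, "x": 0.87, "y": -0.1, "z": 0, "wx": 0, "wy": 0, "wz": 0},
    {"claw": 1, "x": 1, "y": -0.1, "z": 0, "wx": 0, "wy": 0, "wz": 0}
  ]
}}

```text
time: 21.0
tool_pos: [0.4099, 0.0459, 0.1383]
tool_rot: [0.0, 0.795, 0.607, 0.0]
contact_force: [-0.1, 0.2, -6.6]
gripper_width: 0.264
```

```bash
python3 m.py
```

```text
21.25 [0.40971489 0.04499666 0.13824712] [ 7.38975388e-05  7.94881740e-01  6.06764337e-01 -2.31321224e-04] 0.2676222368136083
[-2.270e-01  1.260e-01 -6.582e+00  4.000e-02  1.200e-02  3.000e-03] [0.24  1.369 0.578 0.039 0.044 0.018]
d mm -5.259397728302644
```

View pics/s5.png

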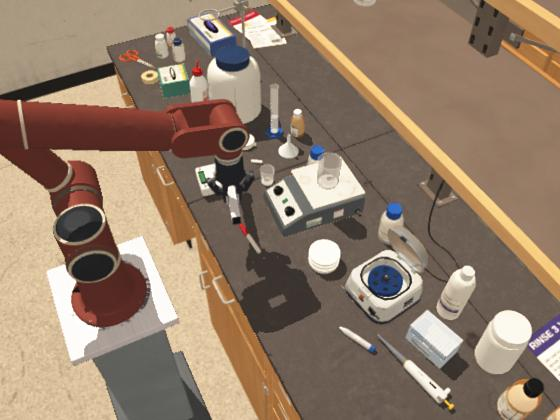

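Request:
{"fn": "step_arm", "kwargs": {
  "rows": [
    {"claw": 1, "x": 0.08, "y": -0.01, "z": 0, "wx": 0, "wy": 0, "wz": 0},
    {"claw": 1, "x": 0.22, "y": -0.02, "z": 0, "wx": 0, "wy": 0, "wz": 0},
    {"claw": 1, "x": 0.36, "y": -0.03, "z": 0, "wx": 0, "wy": 0, "wz": 0},
    {"claw": 1, "x": 0.5, "y": -0.05, "z": 0, "wx": 0, "wy": 0, "wz": 0},
    {"claw": 1, "x": 0.62, "y": -0.07, "z": 0, "wx": 0, "wy": 0, "wz": 0},
    {"claw": 1, "x": 0.75, "y": -0.09, "z": 0, "wx": 0, "wy": 0, "wz": 0},
    {"claw": 1, "x": 0.87, "y": -0.1, "z": 0, "wx": 0, "wy": 0, "wz": 0},
    {"claw": 1, "x": 1, "y": -0.1, "z": 0, "wx": 0, "wy": 0, "wz": 0}
  ]
}}

```text
time: 22.3
tool_pos: [0.4266, 0.145, 0.1383]
tool_rot: [0.0, 0.795, 0.607, -0.0]
contact_force: [0.0, -0.3, -6.9]
gripper_width: 0.264
```

Request:
{"fn": "step_arm", "kwargs": {
  "rows": [
    {"claw": 1, "x": 0.12, "y": -0.01, "z": 0, "wx": 0, "wy": 0, "wz": 0},
    {"claw": 1, "x": 0.25, "y": -0.02, "z": 0, "wx": 0, "wy": 0, "wz": 0},
    {"claw": 1, "x": 0.37, "y": -0.03, "z": 0, "wx": 0, "wy": 0, "wz": 0},
    {"claw": 1, "x": 0.5, "y": -0.05, "z": 0, "wx": 0, "wy": 0, "wz": 0},
    {"claw": 1, "x": 0.62, "y": -0.07, "z": 0, "wx": 0, "wy": 0, "wz": 0},
    {"claw": 1, "x": 0.75, "y": -0.09, "z": 0, "wx": 0, "wy": 0, "wz": 0},
    {"claw": 1, "x": 0.87, "y": -0.1, "z": 0, "wx": 0, "wy": 0, "wz": 0},
    {"claw": 1, "x": 0.95, "y": -0.1, "z": 0, "wx": 0, "wy": 0, "wz": 0}
  ]
}}

```text
time: 23.3
tool_pos: [0.442, 0.2392, 0.1383]
tool_rot: [0.0, 0.795, 0.607, -0.0]
contact_force: [1.0, -0.5, -6.8]
gripper_width: 0.272
```

```bash
python3 - <<'E'
from h import *
E
python3 m.py
```

```text
23.55 [0.44180958 0.23819449 0.13817405] [ 6.11824156e-05  7.94974312e-01  6.06643037e-01 -2.55279120e-04] 0.26706888503500065
[-7.600e-02 -2.430e-01 -6.256e+00 -2.000e-03  1.700e-02 -6.000e-03] [0.61  0.756 0.509 0.033 0.037 0.022]
d mm 0.9235541235872873
```

Request:
{"fn": "step_arm", "kwargs": {
  "rows": [
    {"claw": 1, "x": 0.05, "y": 0, "z": 0, "wx": 0, "wy": 0, "wz": 0},
    {"claw": 1, "x": 0.12, "y": 0, "z": 0.03, "wx": 0, "wy": 0, "wz": 0},
    {"claw": 1, "x": 0.18, "y": 0, "z": 0.1, "wx": 0, "wy": 0, "wz": 0},
    {"claw": 1, "x": 0.23, "y": 0, "z": 0.18, "wx": 0, "wy": 0, "wz": 0},
    {"claw": 1, "x": 0.23, "y": 0, "z": 0.28, "wx": 0, "wy": 0, "wz": 0},
    {"claw": 1, "x": 0.23, "y": 0, "z": 0.36, "wx": 0, "wy": 0, "wz": 0},
    {"claw": 1, "x": 0.23, "y": 0, "z": 0.42, "wx": 0, "wy": 0, "wz": 0},
    {"claw": 1, "x": 0.23, "y": 0, "z": 0.45, "wx": 0, "wy": 0, "wz": 0}
  ]
}}

```text
time: 24.6
tool_pos: [0.4478, 0.2604, 0.0928]
tool_rot: [-0.0, 0.795, 0.607, -0.0]
contact_force: [-0.7, 0.3, -6.4]
gripper_width: 0.267
```

```bash
python3 m.py; python3 - <<'E'
import cv2
s=cv2.imread("pics/s5.png"); cv2.imwrite("pics/s5c.png",cv2.resize(s[110:230,150:310],None,fx=5,fy=5,interpolation=cv2.INTER_CUBIC))
E
```

```text
24.85 [0.4482692  0.26070145 0.09372999] [1.01091511e-04 7.94958726e-01 6.06663377e-01 4.00717091e-04] 0.2696854602843835
[ 8.90e-02 -3.09e-01 -6.50e+00  2.40e-02 -1.00e-03 -1.80e-02] [0.488 0.641 0.385 0.032 0.011 0.033]
d mm -3.506918034051521
```

View pics/s5c.png

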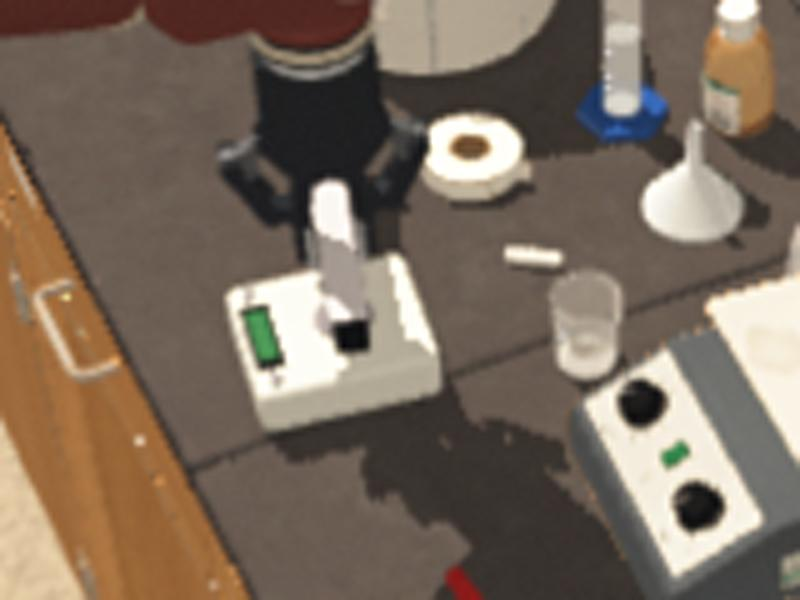

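View pics/w5.png

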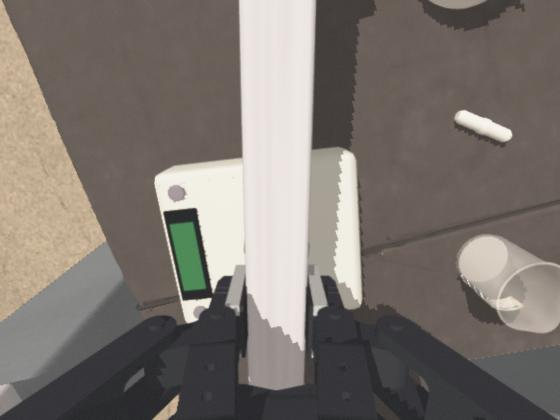

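Request:
{"fn": "step_arm", "kwargs": {
  "rows": [
    {"claw": 1, "x": 0, "y": 0, "z": 0.02, "wx": 0, "wy": 0, "wz": 0},
    {"claw": 1, "x": 0, "y": 0, "z": 0.05, "wx": 0, "wy": 0, "wz": 0},
    {"claw": 1, "x": 0, "y": 0, "z": 0.07, "wx": 0, "wy": 0, "wz": 0},
    {"claw": 1, "x": 0, "y": 0, "z": 0.08, "wx": 0, "wy": 0, "wz": 0},
    {"claw": 1, "x": 0, "y": 0, "z": 0.09, "wx": 0, "wy": 0, "wz": 0},
    {"claw": 1, "x": 0, "y": 0, "z": 0.095, "wx": 0, "wy": 0, "wz": 0},
    {"claw": 1, "x": 0, "y": 0, "z": 0.095, "wx": 0, "wy": 0, "wz": 0},
    {"claw": 1, "x": 0, "y": 0, "z": 0.095, "wx": 0, "wy": 0, "wz": 0}
  ]
}}

```text
time: 25.9
tool_pos: [0.448, 0.2606, 0.0839]
tool_rot: [0.0, 0.795, 0.607, 0.0]
contact_force: [-0.6, 0.3, -6.2]
gripper_width: 0.269
```

```bash
python3 m.py
```

```text
26.15 [0.44797853 0.26063395 0.08384348] [1.41218134e-05 7.94930478e-01 6.06700529e-01 4.90686911e-05] 0.26915251956179226
[-1.29e-01  2.07e-01 -6.48e+00  1.20e-02  1.20e-02  1.00e-03] [0.35  0.194 0.441 0.026 0.012 0.028]
d mm -1.2523820747182748
```

Request:
{"fn": "step_arm", "kwargs": {
  "rows": [
    {"claw": 1, "x": 0, "y": 0, "z": 0.003, "wx": 0, "wy": 0, "wz": 0},
    {"claw": 1, "x": 0, "y": 0, "z": 0.006, "wx": 0, "wy": 0, "wz": 0},
    {"claw": 1, "x": 0, "y": 0, "z": 0.008, "wx": 0, "wy": 0, "wz": 0},
    {"claw": 1, "x": 0, "y": 0, "z": 0.008, "wx": 0, "wy": 0, "wz": 0},
    {"claw": 1, "x": 0, "y": 0, "z": 0.008, "wx": 0, "wy": 0, "wz": 0},
    {"claw": 1, "x": 0, "y": 0, "z": 0.008, "wx": 0, "wy": 0, "wz": 0},
    {"claw": 1, "x": 0, "y": 0, "z": 0.008, "wx": 0, "wy": 0, "wz": 0},
    {"claw": 1, "x": 0, "y": 0, "z": 0.008, "wx": 0, "wy": 0, "wz": 0}
  ]
}}

```text
time: 27.2
tool_pos: [0.448, 0.2606, 0.0833]
tool_rot: [-0.0, 0.795, 0.607, -0.0]
contact_force: [-3.3, -1.4, 0.3]
gripper_width: 0.265
```

```bash
python3 m.py
```

```text
27.45 [0.44802888 0.26063299 0.08331221] [1.51339292e-05 7.94934040e-01 6.06695864e-01 1.20436829e-05] 0.2687385002637429
[-3.278e+00 -1.890e+00  8.250e-01 -2.550e-01  6.140e-01 -1.000e-03] [0.247 0.387 0.487 0.013 0.062 0.041]
d mm 60.968257822565356
```

Request:
{"fn": "step_arm", "kwargs": {
  "rows": [
    {"claw": 1, "x": 0, "y": 0, "z": -0.003, "wx": 0, "wy": 0, "wz": 0},
    {"claw": 1, "x": 0, "y": 0, "z": -0.003, "wx": 0, "wy": 0, "wz": 0},
    {"claw": 0.45, "x": 0, "y": 0, "z": -0.003, "wx": 0, "wy": 0, "wz": 0},
    {"claw": 0.4, "x": 0, "y": 0, "z": -0.003, "wx": 0, "wy": 0, "wz": 0},
    {"claw": 0.35, "x": 0, "y": 0, "z": -0.003, "wx": 0, "wy": 0, "wz": 0},
    {"claw": 0.3, "x": 0, "y": 0, "z": -0.003, "wx": 0, "wy": 0, "wz": 0},
    {"claw": 0.25, "x": 0, "y": 0, "z": -0.003, "wx": 0, "wy": 0, "wz": 0},
    {"claw": 0.2, "x": 0, "y": 0, "z": -0.003, "wx": 0, "wy": 0, "wz": 0}
  ]
}}

```text
time: 28.5
tool_pos: [0.448, 0.2607, 0.0834]
tool_rot: [0.0, 0.795, 0.607, 0.0]
contact_force: [0.3, -0.3, 0.1]
gripper_width: 0.396
```

```bash
python3 m.py;  python3 - <<'E'
import cv2
s=cv2.imread("pics/s5.png"); cv2.imwrite("pics/s5c.png",cv2.resize(s[110:230,150:310],None,fx=5,fy=5,interpolation=cv2.INTER_CUBIC))
E
```

```text
28.75 [0.44795812 0.26061995 0.0832878 ] [6.57379214e-07 7.94927479e-01 6.06704462e-01 6.00757334e-06] 0.3996651786129992
[-0.152  0.33   0.062 -0.01  -0.006  0.013] [0.495 0.379 0.321 0.026 0.045 0.032]
d mm 1.2876766103613553
```

View pics/s5c.png

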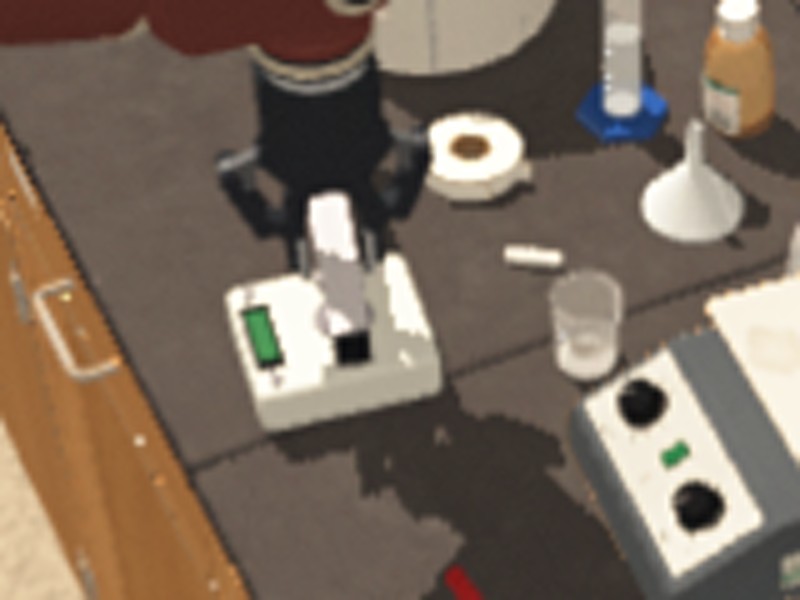

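View pics/w5.png

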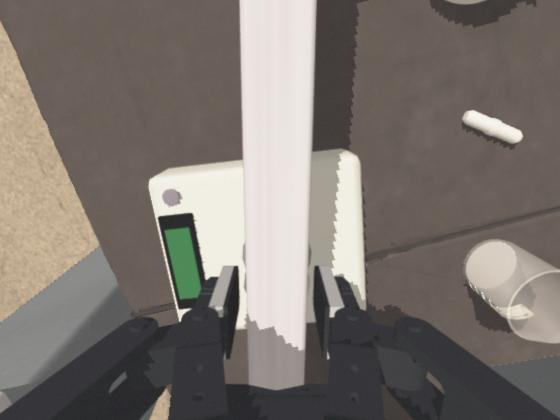

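The boom is released, nothing is touching the tool, and the arm is staying level on the pan. I'll open a bit more and back straight up.

Request:
{"fn": "step_arm", "kwargs": {
  "rows": [
    {"claw": 0, "x": 0, "y": 0, "z": 0, "wx": 0, "wy": 0, "wz": 0},
    {"claw": -0.1, "x": 0, "y": 0, "z": -0.02, "wx": 0, "wy": 0, "wz": 0},
    {"claw": -0.1, "x": 0, "y": 0, "z": -0.07, "wx": 0, "wy": 0, "wz": 0},
    {"claw": -0.1, "x": 0, "y": 0, "z": -0.15, "wx": 0, "wy": 0, "wz": 0},
    {"claw": -0.1, "x": 0, "y": 0, "z": -0.3, "wx": 0, "wy": 0, "wz": 0},
    {"claw": -0.1, "x": 0, "y": 0, "z": -0.5, "wx": 0, "wy": 0, "wz": 0},
    {"claw": -0.1, "x": 0, "y": 0, "z": -0.75, "wx": 0, "wy": 0, "wz": 0},
    {"claw": -0.1, "x": 0, "y": 0, "z": -1, "wx": 0, "wy": 0, "wz": 0}
  ]
}}

```text
time: 29.8
tool_pos: [0.4482, 0.2607, 0.1853]
tool_rot: [0.0, 0.795, 0.607, 0.001]
contact_force: [-0.6, 0.5, -0.1]
gripper_width: 0.546
```

```bash
python3 m.py
```

```text
30.05 [0.44766829 0.26048434 0.18286911] [-5.76707793e-05  7.94939453e-01  6.06688716e-01 -2.53768048e-04] 0.5522210166712865
[-0.184  0.47   0.244 -0.013 -0.004 -0.032] [0.844 0.63  1.06  0.039 0.028 0.03 ]
d mm 1.6960895199908819
```

View pics/w5.png

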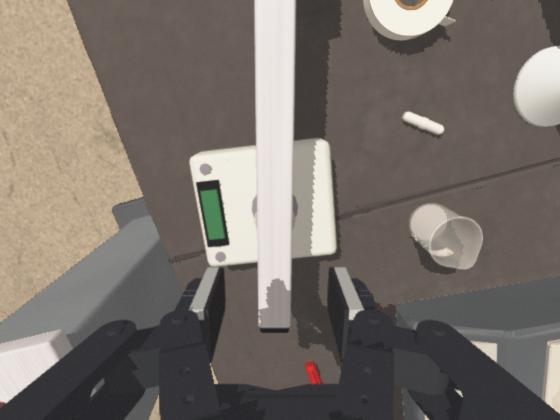

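View pics/s5.png

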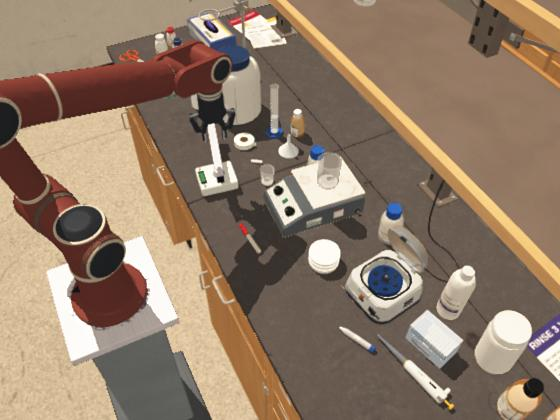

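Request:
{"fn": "step_arm", "kwargs": {
  "rows": [
    {"claw": -0.1, "x": 0, "y": 0, "z": -0.1, "wx": 0, "wy": 0, "wz": 0},
    {"claw": -0.1, "x": 0, "y": 0, "z": -0.2, "wx": 0, "wy": 0, "wz": 0},
    {"claw": -0.1, "x": 0, "y": 0, "z": -0.3, "wx": 0, "wy": 0, "wz": 0},
    {"claw": -0.1, "x": 0, "y": 0, "z": -0.4, "wx": 0, "wy": 0, "wz": 0},
    {"claw": -0.1, "x": 0, "y": 0, "z": -0.4, "wx": 0, "wy": 0, "wz": 0},
    {"claw": -0.1, "x": 0, "y": 0, "z": -0.4, "wx": 0, "wy": 0, "wz": 0},
    {"claw": -0.1, "x": 0, "y": 0, "z": -0.4, "wx": 0, "wy": 0, "wz": 0},
    {"claw": -0.1, "x": 0, "y": 0, "z": -0.4, "wx": 0, "wy": 0, "wz": 0}
  ]
}}

```text
time: 31.1
tool_pos: [0.4477, 0.2605, 0.2228]
tool_rot: [-0.0, 0.795, 0.607, -0.0]
contact_force: [-0.0, 0.7, 0.4]
gripper_width: 0.552
```

```bash
python3 m.py; python3 - <<'E'
from h import *
s=cv2.imread("pics/s5.png"); cv2.imwrite("pics/s6c.png",cv2.resize(s[90:210,150:310],None,fx=5,fy=5,interpolation=cv2.INTER_CUBIC))
c=get_calibration("wrist");st=state();T=wristT(st,c)
com=np.array([.448,.2606]);X=np.array([.2638,.9646])
for d in (-.079,.205): print(proj(c,[*(com+X*d),.108],T))
E
```

```text
31.35 [0.44793285 0.26061996 0.22322564] [-1.19065122e-05  7.94927808e-01  6.06704027e-01 -6.44972646e-05] 0.5483018990553278
[ 0.008 -0.097  0.208  0.002  0.002  0.002] [0.265 0.497 0.291 0.05  0.039 0.021]
d mm -0.20937825933145585
[277.49406873 301.67118397]
[ 278.06342457 -101.97741586]
```

View pics/w5.png

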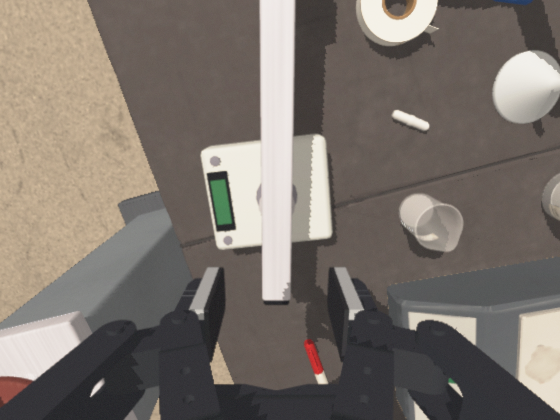

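View pics/s6c.png

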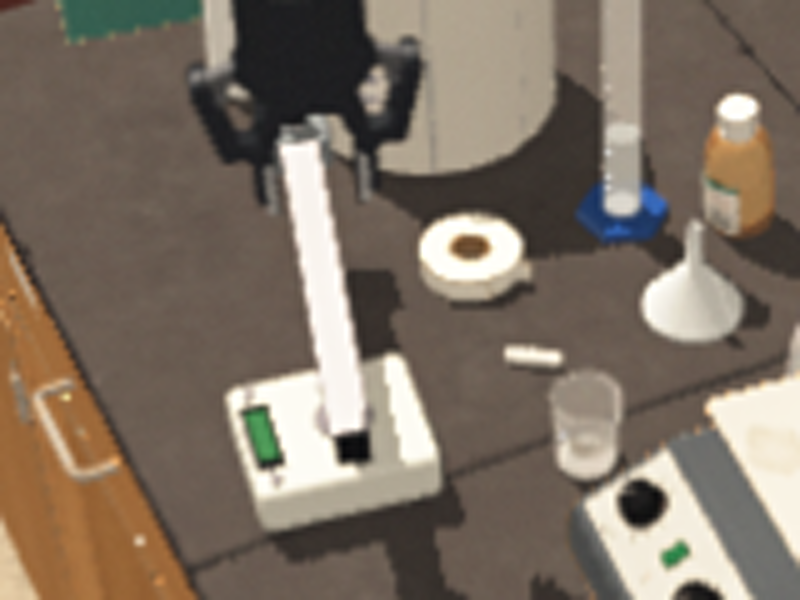

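```bash
python3 -c "
from plant import *
print(job_done())"
```

```text
the job is handed in; nothing more can be done
None
```

The boom arm is on the scale pan, level, right side up and released, and the job was handed in at about 31 s of the 72 s allowed.

- **Balance point:** I gripped first near y = -5 mm and lifted 8 mm. The wrist moment, about 0.44 N m, put the balance point roughly 66 mm toward the tail. I set the arm down, shifted the grip 68 mm and lifted again, which left about 3 mm of offset, with individual readings from -5 to +1 mm.
- **Carry and placing:** The arm stayed level with its underside at about 0.115 to 0.135 m on the way over. I lowered it so the balance point sat over the pan, let go and backed straight up.
- **Last checks:**
  - The wrist force is back to zero.
  - The arm stayed still in pictures taken 2–3 s after release. Its tail end is within about 2 pixels of where a level arm should appear.
  - The other things on the bench look unmoved in the pictures.
- **Disagreements:**
  - The three cameras placed the pan up to 7 mm apart in x. I used a weighted mean that favoured the wrist camera, so the centring on the pan is only good to a few mm.
  - At touchdown there was a brief sideways force of about 4 N, which was gone after release.

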